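# Set the dish on its mat and ice it with the scoop

## Robot

A 6-joint arm with a two-finger parallel gripper is mounted at the origin on the work surface. World frame = base frame: x ahead of the robot, y to its left, z up, the work surface at z = 0. Lengths are in mm, angles in degrees, forces in N, time in s.
With the tool pointing down it reaches from about 300 to 775 mm from the base axis. Payload 14.6 kg.
Tool frame: the origin (TCP) lies at the centre of the arm's flange, where the gripper is bolted on; the fingertips stand 199 mm ahead of it and the grasp point (between the pads) lies 180 mm ahead of it; z points along the fingers, y is the line along which they close (so a half turn about z gives the same grasp; the last joint's range is limited). The gripper opens to 94 mm and grips with 3 to 60 N. Pads are 16 mm wide; open, the fingers measure 119 mm over their backs; the gripper's body (75 mm by 177 mm) begins 78 mm behind the grasp point.
Start: joints at [-76.009, 17.183, 87.147, -0, 75.671, -3.816], TCP at [168.194, -523.642, 404.646] pointing down, gripper open.
Joint ranges: [-173.82, 173.82], [-45.26, 126.66], [13.44, 144.39], [-59.66, 239.66], [0, 175.72], [-146.38, 146.38]. Speed limits (degrees/s): [127.2, 127.2, 147.25, 180, 180, 180].

## Interface

Orientations are given as [roll, pitch, yaw] about the fixed x, y, z axes, in that order (R = Rz(yaw) Ry(pitch) Rx(roll)).
In Python, from rig import movep, line_to, move_joints, move_gripper, hold, solve_ik, read_state, get_image, PlanningError, close_job gives the robot as it stands. Calls block until the motion is done:
- movep(position, orientation): joint-space move of the TCP to a pose.
- line_to(position, max_speed=150, orientation=None, threshold=None): straight line of the TCP; orientation=None keeps the orientation; max_speed is the mean speed in mm/s. With threshold (N) it stops when the force on the tool has changed by that much, and returns True; else False.
- move_joints(angles): joint-space move.
- move_gripper(opening, f_grip=None): opening from 0.0 (shut) to 1.0 (fully open); f_grip is the grip in N (None keeps the last); returns when the fingers have stopped.
- hold(seconds).
- solve_ik(position, orientation): joint angles nearest the present ones, or None.
- read_state(): the state.
- get_image(name): name is "scene" or "top" or "wrist"; returns a dict with "pixels" (400x640x3 uint8, red, green, blue), "range_z" (400x640 float32, mm along the optical axis (not along the pixel's ray), 0 where there is no reading), "K" (3x3 intrinsics, pixels), "view" (4x4, takes a point from world to camera coordinates). Camera axes: x right, y down, z forward; pixel columns grow to the right and rows downward; lengths in mm; the calibration is good to about 2 mm. A picture is of the moment at which its call begins.
A pose or a line that the arm cannot do raises PlanningError and nothing moves.
- close_job(): hands the job in; it is judged then, once.
The state is a dict: "time": time; "joint_positions": joint angles; "joint_velocities": joint speeds; "effort": joint torques, N m; "tcp_pos": TCP position; "eef_rot": TCP orientation; "ft_force": force on the tool from outside, world axes, zero at the start; "moment": the same for the moment, N m; "grip_width": opening from 0.0 (shut) to 1.0 (fully open); "grip_force": force on a finger pad.
Only numpy, scipy, OpenCV 4.12 (cv2) and the standard library are available. Lean on these libraries where they do the work, as an engineer would, in place of code of your own. Each camera call takes 0.05 s, during which the arm holds its last target. There are 200 camera calls.

## Task

Slide the white dish along the counter, without lifting it, until it sits centred on the round blue mat, and leave it there. Then use the red-handled scoop to bring at least two pieces of ice from the metal tub into the dish, keeping your fingers off the ice, and stand the scoop back upright in the tub. Leave the amber bottle, the yellow jar and the blue cup where they are.

Things in the scene. Friction and masses are not known exactly. Their poses are not given: they have to be found in the camera images.
- dish: Loose round white ceramic dish, about 0.5 kg, with nearly upright sides: 160 mm across at the foot, 172 mm at 6 mm up, 180 mm at the rim, rim 36 mm high, wall 5 mm, inner floor 5 mm above the counter. Too wide to grip across. It slides on the counter (friction about 0.6). Origin: centre of its underside.
- mat: Round blue mat with a thin white circle (188 mm across), 210 mm across, flat on the counter (about 1 mm, the dish slides over it without any step). Where the dish must stand. Fixed. Origin: its centre, at counter height.
- tub: Open rectangular metal tub, fixed to the counter: 208 mm long (its x axis) by 98 mm wide (y) by 55 mm high, walls and floor 4 mm thick, so 200 x 90 mm inside. Its x axis points away from the robot. The scoop stands in the near (-x) end, the ice lies in one layer in the far (+x) half. Origin: centre of its underside.
- scoop: Loose dark steel scoop, 0.18 kg, standing on the tub's floor, open front (+x) towards the ice, its x within 0.05 rad of the tub's. Pan 76 mm long (x), 78 mm wide (y), floor 2 mm thick, side and back walls 32 mm high and 2 to 3 mm thick, straight front lip. Red-topped upright handle at the back, up to 124 mm above the underside. Origin: centre of the pan's underside; z up.
- scoop_grip (a point): Where to grip the scoop: on the axis of its handle, an upright bar 24 mm (scoop x) by 20 mm (scoop y), from 31 to 124 mm above the underside, red from 60 mm up. The point is 26 mm behind the origin and 95 mm above the underside, 44 mm above the tub's rim at the start. Grip across the 20 mm (along y).
- scoop_pan (a point): Point in the middle of the scoop's pan, 14 mm above its underside (12 mm above the pan's floor).
- scoop_lip (a point): Middle of the scoop's front lip, at its underside, 38 mm ahead of the scoop's origin. Pushed along just off the tub's floor towards the far wall, the lip slides under the ice, which rides up into the pan (some 5 to 15 N).
- bottle: Amber bottle with a red cap, 54 mm across, 150 mm high, loose, to be left alone. Origin: centre of its underside.
- jar: Yellow jar with a white lid, 56 mm across, 85 mm high, loose, to be left alone. Origin: centre of its underside.
- cup: Blue ceramic cup, 68 mm across, 65 mm high, loose, to be left alone. Origin: centre of its underside.
- ice0: Loose piece of ice, pale blue, a 28 mm cube so well rounded (9 mm) that it looks almost like a ball, 18 g, very slippery (friction about 0.1); six alike. Origin: centre of the face it stands on at the start.
- ice1: Another piece of ice, like ice0.
- ice2: Another piece of ice, like ice0.
- ice3: Another piece of ice, like ice0.
- ice4: Another piece of ice, like ice0.
- ice5: Another piece of ice, like ice0.

How it is judged:
By the outcome, as a careful person would: the job done as asked, in the order asked, and still so for the second after the job is handed in, with the robot touching nothing.
It also fails if it takes over 72 s, if anything falls off the work surface, if the arm or the gripper's body presses on something with over 40 N, if the wrist force passes 120 N, or if a joint passes its speed limit or range.

## Working session

There is one attempt and no reset: what is moved stays moved. The work goes in short steps, each a Python script; the robot and the scene stay as the last script left them, time stands still between calls to the robot, and variables do not carry over. Pictures are saved under pics/ and viewed, at most 10 in all, crops included, and the job is handed in when it is done.

```bash
mkdir -p pics; ls; python3 - <<'E'
from rig import *
import cv2,numpy as np
for n in("top","scene"):
    d=get_image(n); cv2.imwrite(f"pics/{n}0.png",d["pixels"][:,:,::-1]); np.savez(f"{n}0.npz",**d)
    print(n,np.round(d["K"],1).tolist(),np.round(d["view"],3).tolist())
print(read_state())
E
```

```text
pics
top [[381.5, 0.0, 322.6], [0.0, 381.5, 198.0], [0.0, 0.0, 1.0]] [[-0.01, -0.999, 0.032, -12.112], [-0.992, 0.006, -0.127, 585.449], [0.127, -0.033, -0.991, 796.308], [0.0, 0.0, 0.0, 1.0]]
scene [[360.8, 0.0, 320.5], [0.0, 360.8, 200.4], [0.0, 0.0, 1.0]] [[-0.818, 0.575, 0.01, 480.969], [0.443, 0.641, -0.627, -198.581], [-0.367, -0.509, -0.779, 1257.954], [0.0, 0.0, 0.0, 1.0]]
{'time': 0.1, 'joint_positions': array([-7.60082805e+01,  1.72115100e+01,  8.71774132e+01, -1.09140686e-04,
        7.56691154e+01, -3.81580632e+00]), 'joint_velocities': array([ 0.0228632 , -0.02203276, -0.00715626, -0.08119667,  0.04012591,
        0.10221876]), 'effort': array([ 1.32343015e-03, -5.32643795e+01, -3.53281581e+01,  7.09410198e-02,
        2.34385132e-02, -6.11561882e-05]), 'tcp_pos': array([ 168.19096399, -523.61697957,  404.14696669]), 'eef_rot': array([-1.79942083e+02, -3.75693819e-03,  1.78075509e+01]), 'ft_force': array([-0.03216976, -0.25457632, -0.10793899]), 'moment': array([-0.02645475,  0.0368083 , -0.03023604]), 'grip_force': 0.0, 'grip_width': 1.0035121105008837}
```

View pics/top0.png

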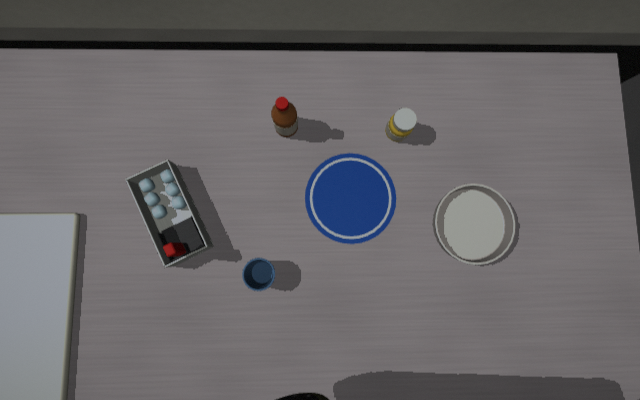

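View pics/scene0.png

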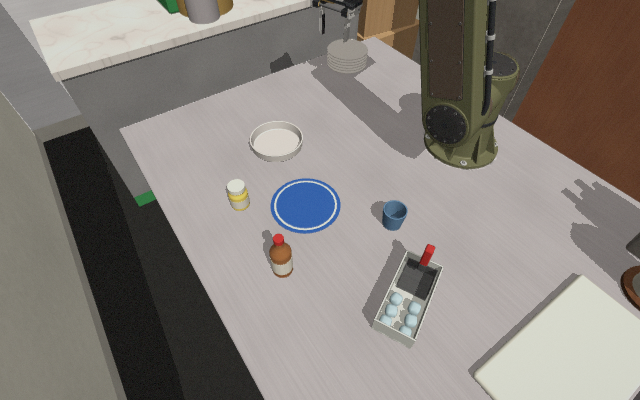

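The top view shows the dish at about (475,225), the mat at (350,198), the tub at about (168,213) with the scoop handle at (172,249), the bottle at (285,118), the jar at (403,122) and the cup at (259,274). Next I'll measure them.

```bash
cat > h.py <<'E'
import numpy as np, cv2
from rig import *
def px2w(d,u,v,z):
    "world point on the plane z seen at pixel u,v"
    R=d["view"][:3,:3]; t=d["view"][:3,3]; c=-R.T@t
    r=R.T@np.linalg.inv(d["K"])@np.array([u,v,1.]); return c+r*(z-c[2])/r[2]
def circ(P):
    P=np.array(P); A=np.c_[2*P[:,:2],np.ones(len(P))]; s=np.linalg.lstsq(A,(P[:,:2]**2).sum(1),rcond=None)[0]
    return s[:2],np.sqrt(s[2]+s[:2]@s[:2])
def blob(d,mask,z,near=None):
    "circle through the outer contour of the largest blob, at height z"
    cs,_=cv2.findContours(mask.astype(np.uint8),cv2.RETR_EXTERNAL,cv2.CHAIN_APPROX_NONE)
    c=cv2.convexHull(max(cs,key=cv2.contourArea))[:,0]
    return circ([px2w(d,u,v,z) for u,v in c])
def cloud(d):
    v,u=np.mgrid[:400,:640]; Z=d["range_z"]; K=d["K"]
    p=np.stack([(u-K[0,2])/K[0,0]*Z,(v-K[1,2])/K[1,1]*Z,Z],-1)
    return (p-d["view"][:3,3])@d["view"][:3,:3]
def scene(d):
    hsv=cv2.cvtColor(d["pixels"],cv2.COLOR_RGB2HSV); H,S,V=cv2.split(hsv); W=cloud(d)
    print("mat",*blob(d,(H>105)&(H<130)&(S>180)&(V>80),0))
    m=(W[...,2]>25)&(W[...,2]<45)&(W[...,1]<-50)&(d["range_z"]>0)
    print("dish",*blob(d,m,36))
E
python3 - <<'E'
from h import *
d=dict(np.load("top0.npz")); scene(d)
W=cloud(d)
print("counter z",np.median(W[300:330,420:600,2]))
m=(W[...,2]>20)&(W[...,2]<250)&(d["range_z"]>0); m[:45]=0;m[350:]=0
n,l,s,c=cv2.connectedComponentsWithStats(m.astype(np.uint8))
for i in range(1,n):
    if s[i,4]>30:
        p=W[l==i]; print(s[i],p.min(0).round(),p.max(0).round(),p.mean(0).round())
cv2.imwrite("pics/tub.png",cv2.resize(d["pixels"][150:275,115:220,::-1],None,fx=5,fy=4.8,interpolation=cv2.INTER_CUBIC))
# tub rim: pixels 50..60 high
t=(W[...,2]>48)&(W[...,2]<62)&(W[...,1]>300); t[:, :120]=0;t[:,230:]=0
P=W[t][:,:2]; print(len(P), cv2.minAreaRect(P.astype(np.float32)))
r=(W[...,2]>112)&(W[...,1]>300); r[:,:120]=0; r[:,230:]=0; r[:150]=0; r[280:]=0
print("handle top",W[r].mean(0),r.sum())
E
```

```text
mat [591.18740788 -81.49516237] 102.69617490080019
dish [ 527.02027593 -350.20976091] 89.3733455697805
counter z -0.8622411234277593
[271  97  27  39 786] [731.  38.  20.] [781.  92. 151.] [747.  64.  97.]
[386 108  31  33 708] [ 720. -217.   20.] [ 774. -164.   89.] [ 742. -187.   70.]
[ 125  160   87  108 2740] [440. 226.  20.] [668. 403. 130.] [556. 314.  46.]
[434 184  81  81 997] [ 439. -440.   20.] [ 616. -262.   39.] [ 528. -367.   31.]
[144 192  15  15 152] [572. 344.  20.] [603. 373.  35.] [587. 357.  28.]
[152 205  14  14 151] [545. 328.  20.] [574. 355.  33.] [559. 340.  28.]
[ 30 216  13  12  45] [528. 589.  20.] [552. 616.  23.] [539. 603.  21.]
[ 31 227  11   8  33] [513. 590.  20.] [528. 613.  22.] [520. 604.  21.]
[ 63 230  10  15  37] [491. 524.  20.] [521. 543.  23.] [505. 533.  21.]
[242 258  33  34 431] [391.  86.  20.] [458. 151.  67.] [421. 125.  52.]
[ 29 260  13  25  80] [407. 582.  20.] [458. 609.  24.] [428. 595.  21.]
[  0 269  12  20  56] [400. 646.  20.] [439. 669.  23.] [425. 659.  21.]
[ 49 278  11  18  45] [384. 545.  20.] [419. 565.  24.] [404. 555.  21.]
[  3 286  23  20 119] [364. 612.  20.] [404. 658.  23.] [385. 634.  21.]
[ 39 289  13  17  34] [364. 558.  20.] [397. 584.  23.] [381. 572.  21.]
[  0 298  10  12  33] [357. 643.  20.] [379. 664.  23.] [365. 654.  21.]
[ 25 314  15  16  50] [315. 579.  20.] [346. 608.  23.] [328. 593.  21.]
[ 11 319  21  21  86] [296. 593.  20.] [336. 637.  23.] [316. 617.  21.]
[ 40 320   8  11  36] [313. 562.  20.] [333. 576.  23.] [324. 568.  21.]
[ 43 331  12  19  43] [275. 544.  20.] [311. 570.  22.] [292. 556.  21.]
[ 31 333  10  14  33] [281. 574.  20.] [307. 593.  22.] [293. 584.  21.]
427 ((554.88720703125, 314.9432373046875), (209.07252502441406, 99.3735122680664), 26.129619598388672)
handle top [nan nan nan] 0<stdin>:15: RuntimeWarning: Mean of empty slice.
  ret = um.true_divide(
```

View pics/tub.png

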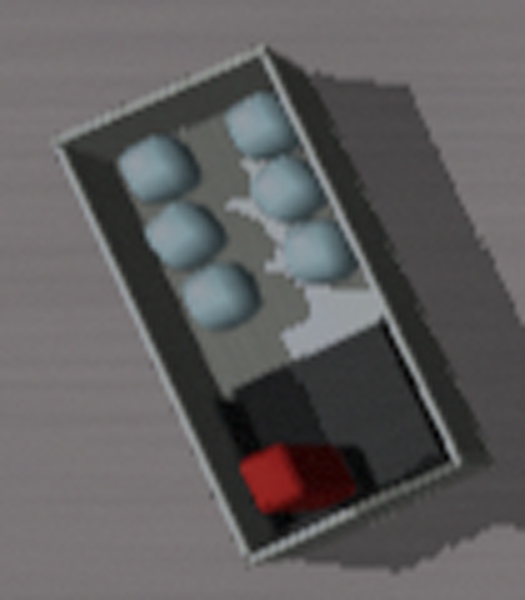

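The tub crop shows the handle top centre at crop (273,480), which is full-image (169.6,250). The scoop lip centre is at about (177,224). The ice lies in two columns of three, at the far end of the tub. I'll pull the dish from inside with two spread fingers, which cannot lift it.

```bash
python3 - <<'E'
from h import *
d=dict(np.load("top0.npz"))
print("handle",px2w(d,169.6,250,128),"lip",px2w(d,177,223.75,6))
dish=np.array([527,-350.2]); mat=np.array([591.2,-81.5]); u=(mat-dish)/np.linalg.norm(mat-dish); yaw=np.degrees(np.arctan2(u[1],u[0]))
O=[180,0,yaw]; P=lambda p,z:[p[0],p[1],z]
move_gripper(0.6)
s=dish+35*u
movep(P(s,320),O); line_to(P(s,213),150,threshold=15)
print(read_state()["tcp_pos"],read_state()["ft_force"])
line_to(P(mat+58*u,213),110)
st=read_state(); print(st["tcp_pos"],st["ft_force"],st["time"],st["grip_width"])
d=get_image("top"); scene(d); cv2.imwrite("pics/t1.png",d["pixels"][:,:,::-1])
E
```

```text
handle [476.38420199 276.57987192 128.        ] lip [533.55624551 306.75379378   6.        ]
[ 535.30876654 -316.42991063  214.06488335] [0.60494386 0.17875527 0.085771  ]
[604.65260521 -25.2813779  213.00967723] [-0.82742879 -2.74857328 -0.51095379] 6.1667 0.5962073102056674
mat [ 542.8602714  -133.98709065] 34.209361669787384
dish [589.40056088 -86.6564505 ] 88.05465364416723
```

View pics/t1.png

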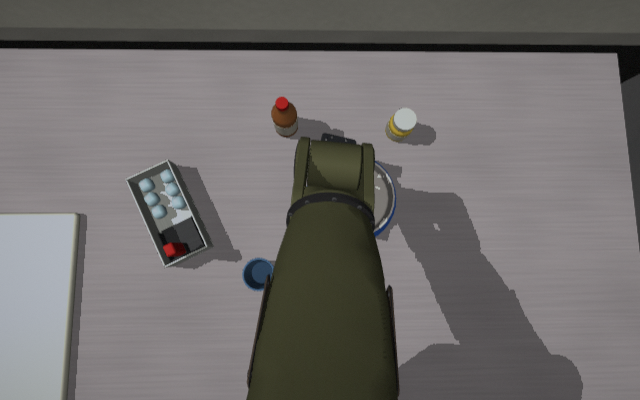

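The dish is nearly on the mat, about 5 mm short as planned. I'll finish the pull, release, and check it while moving to the scoop.

```bash
cat >> h.py <<'E'
G=80.                                   # grip height above scoop's underside
TUB=np.array([554.9,314.9]); TY=26.1
def Rzy(yaw,pitch):
    from scipy.spatial.transform import Rotation as Ro
    return Ro.from_euler("ZY",[yaw,pitch],degrees=True).as_matrix()
def sp(ref,world,yaw,pitch=0):
    "TCP pose putting the scoop-frame point ref at world"
    p=np.array(world,float)+Rzy(yaw,pitch)@(np.array([-26,0,G+180])-np.array(ref,float))
    return list(p),[180,pitch,yaw]
def tubw(x,y,z):
    p=TUB+Rzy(TY,0)[:2,:2]@[x,y]; return [p[0],p[1],z]
E
python3 - <<'E'
from h import *
dish=np.array([527,-350.2]); mat=np.array([591.2,-81.5]); u=(mat-dish)/np.linalg.norm(mat-dish)
P=lambda p,z:[p[0],p[1],z]
line_to(P(mat+63.3*u,213),40); line_to(P(mat+45*u,213),100); line_to(P(mat+45*u,330),200)
move_gripper(0.5,60)
h=[476.5,276.6]; movep(P(h,400),[180,0,26.6])
d=get_image("top"); scene(d); cv2.imwrite("pics/t2.png",d["pixels"][:,:,::-1])
w=get_image("wrist"); cv2.imwrite("pics/w2.png",w["pixels"][:,:,::-1])
print(read_state()["time"])
E
```

```text
mat [591.21236883 -81.61167252] 102.70185188144352
dish [590.54708954 -80.49749917] 88.32383004567541
9.3667
```

```bash
python3 -c "
import cv2,numpy as np
a=cv2.imread('pics/t2.png')[130:270,280:480];b=cv2.imread('pics/w2.png')
cv2.imwrite('pics/c2.png',np.vstack([cv2.resize(a,(428,300),interpolation=cv2.INTER_CUBIC),cv2.resize(b,(428,268))]))"
```

```text
(no output)
```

View pics/c2.png

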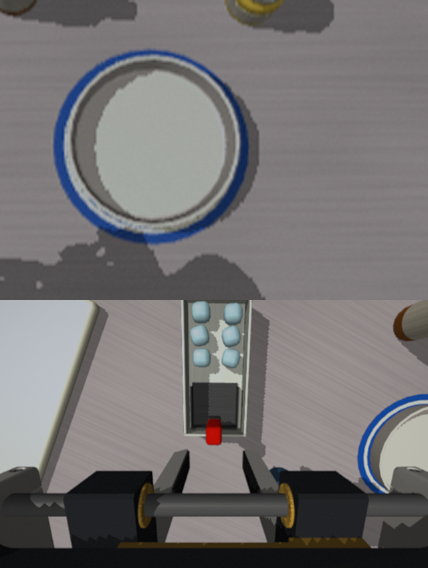

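The dish sits centred on the mat, within about 1 mm. In the wrist view, the red handle at (213,432) lies midway between the fingers. I'll grip it and push.

```bash
python3 - <<'E'
from h import *
h=[476.5,276.6]
print(line_to([*h,264],180,threshold=12)); move_gripper(0.0,60)
s=read_state(); print(s["tcp_pos"],s["ft_force"],s["grip_width"],s["grip_force"])
z=s["tcp_pos"][2]; line_to([*h,z+1.2],20)
xs=-61.3
for x in range(-30,63,10):
    p,o=sp([0,0,0],tubw(x,0,0),TY); p[2]=z+1.2
    hit=line_to(p,70,orientation=o,threshold=35)
    s=read_state(); print(x,hit,s["tcp_pos"].round(1),s["ft_force"].round(1),round(s["time"],2))
    if hit: break
w=get_image("wrist"); cv2.imwrite("pics/w3.png",w["pixels"][:,:,::-1])
E
```

```text
False
[476.47618932 276.66123519 264.25766972] [-1.52714858  0.26629123  3.56789806] 0.2107802627296021 59.98477756977081
-30 False [504.4 290.2 265.2] [-0.3  0.1 -3.4] 11.67
-20 False [513.4 294.6 265.3] [ 0.6  0.8 -2.7] 11.96
-10 False [522.4 299.  265.3] [ 0.6 -0.5 -1.4] 12.25
0 False [531.4 303.4 265.3] [ 0.1  0.  -2. ] 12.54
10 False [540.4 307.8 265.2] [-0.7 -0.4 -1.9] 12.83
20 False [549.4 312.2 265.3] [-0.9  0.7 -2.6] 13.12
30 False [558.4 316.6 265.4] [-0.6 -0.2 -2.3] 13.42
40 False [567.3 321.  265.3] [-0.2  0.4 -2.6] 13.71
50 False [576.3 325.4 265.2] [ 0.3 -0.5 -2.9] 14.0
60 True [583.6 329.1 266.3] [-5.3 -3.8  6.9] 14.21
```

View pics/w3.png

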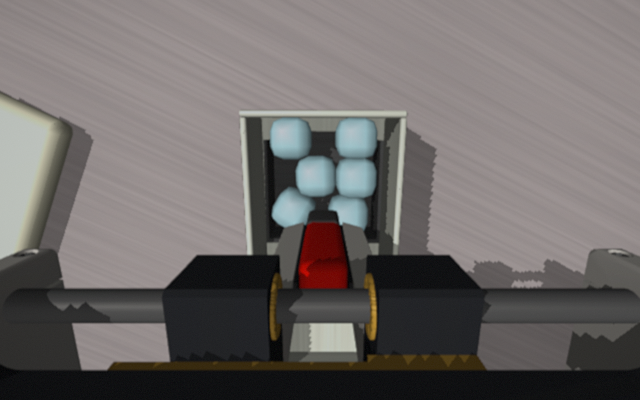

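All six pieces are in the pan, with the lip almost at the far wall. Next I'll tilt back about the rear edge and lift.

```bash
python3 - <<'E'
from h import *
s=read_state(); x0=58.0; yb=0
t0=s["tcp_pos"]; off=t0[2]-(G+180)   # underside height now
for i,a in enumerate([5,10,15,20,24]):
    p,o=sp([-38,0,0],tubw(x0-38-1,0,off+1+i),TY,-a); line_to(p,50,orientation=o)
s=read_state(); print(s["ft_force"].round(1))
p,o=sp([-38,0,0],tubw(x0-42,0,130),TY,-24); line_to(p,100,orientation=o)
s=read_state(); print(s["ft_force"].round(1),s["tcp_pos"],s["grip_width"],s["time"])
w=get_image("wrist"); t=get_image("top")
cv2.imwrite("pics/w4.png",np.vstack([cv2.resize(w["pixels"],(480,300)),cv2.resize(t["pixels"][110:290,90:378],(480,300))])[:,:,::-1])
# feasibility of the carry and pour
for lab,q in dict(over=sp([38,0,0],[591,-95,130],90,-24),low=sp([38,0,0],[591,-95,48],90,0),pour=sp([38,0,0],[591,-95,45],90,40)).items(): print(lab,solve_ik(*q))
E
```

```text
[ 0.3  0.3 -3. ]
[ 0.2 -0.1 -3.1] [484.12371523 280.20424826 371.70003507] 0.20972094414534453 18.525
over [-29.1926162   34.23147657  72.11134119  20.84660051  86.17622006
 -32.90407403]
low [-18.48653308  30.12988442  82.31448989   0.          67.55562568
 -18.48653308]
pour [  3.13414295  30.83736083  87.0401289  -42.78072553  70.90570524
  20.93034885]
```

View pics/w4.png

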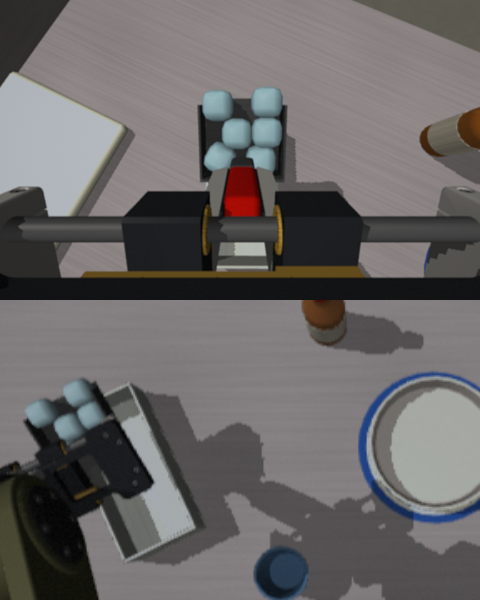

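The scoop holds all six pieces and the tub is empty. I'll carry it gently and pour slowly.

```bash
python3 - <<'E'
from h import *
C=[591,-95]
p,o=sp([38,0,0],[*C,130],90,-24); line_to(p,120,orientation=o)
p,o=sp([38,0,0],[*C,80],90,-24); line_to(p,80,orientation=o)
w=get_image("wrist"); 
for a,z in [(-16,70),(-8,58),(0,48),(5,44),(9,43),(13,43),(17,43),(21,43),(26,43),(31,43)]:
    p,o=sp([38,0,0],[*C,z],90,a); line_to(p,90 if a<1 else 35,orientation=o)
s=read_state(); print(s["ft_force"].round(1),s["time"])
w2=get_image("wrist")
cv2.imwrite("pics/w5.png",np.vstack([cv2.resize(i["pixels"],(480,300)) for i in (w,w2)])[:,:,::-1])
E
```

```text
[-0.7 -0.1 -1.6] 30.95
```

View pics/w5.png

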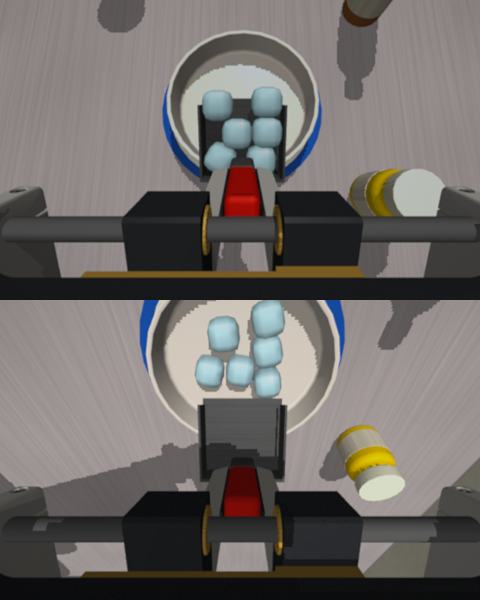

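All six pieces are in the dish and the pan is empty. Now I'll return the scoop to the tub.

```bash
python3 - <<'E'
from h import *
C=[591,-95]
p,o=sp([38,0,0],[*C,130],90,31); line_to(p,150)
p,o=sp([38,0,0],[*C,130],90,0); line_to(p,150,orientation=o)
p,o=sp([0,0,0],tubw(-40,0,130),TY); line_to(p,200,orientation=o)
w=get_image("wrist")
p[2]=275; line_to(p,120,threshold=15); p[2]=263.5; hit=line_to(p,25,threshold=6)
s=read_state(); print(hit,s["tcp_pos"],s["ft_force"].round(1),s["time"])
move_gripper(0.45,20); hold(0.3)
p[2]=330; line_to(p,100); 
movep([400,250,420],[180,0,TY])
hold(0.5)
t=get_image("top"); scene(t); print(read_state()["time"])
cv2.imwrite("pics/t6.png",t["pixels"][:,:,::-1])
a=get_image("scene"); cv2.imwrite("pics/s6.png",np.vstack([cv2.resize(t["pixels"][90:290,120:440],(480,300)),cv2.resize(a["pixels"][130:350,200:460],(355,300)) if 0 else cv2.resize(a["pixels"][120:340,180:532],(480,300))])[:,:,::-1])
E
```

```text
True [495.61886158 285.84619651 265.68367259] [-0.9 -1.4  5.9] 36.825
mat [591.17208927 -81.57637037] 102.58546112948565
dish [590.54708954 -80.49749917] 88.32383004567541
39.6333
```

View pics/s6.png

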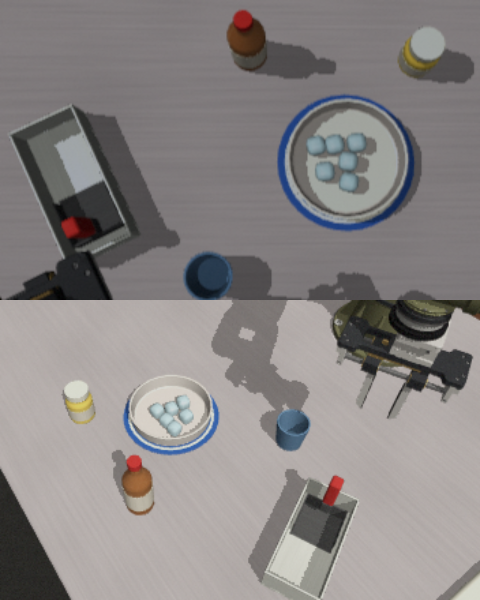

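The dish is centred with six pieces of ice, the scoop stands upright in the tub, and the bottle, jar and cup look unmoved.

```bash
python3 -c "
from rig import *
print(close_job())"
```

```text
the job is handed in; nothing more can be done
None
```

The job is handed in: the dish was slid to within about 1 mm of the mat's centre, all six pieces of ice are in it, the scoop is back upright in the tub, and the bottle, jar and cup look unmoved (about 40 s of the 72 s used).

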